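# Tip the red-lidded test box over the bench step

## Robot

A 7-joint arm with a two-finger parallel gripper is mounted at the origin on the work surface. World frame = base frame: x ahead of the robot, y to its left, z up, the work surface at z = 0. Lengths are in m, angles in rad, forces in N, time in s.
With the tool pointing down it reaches from about 0.4 to 0.85 m from the base axis. Payload 10.4 kg.
Tool frame: the origin (TCP) lies between the finger pads; the fingertips stand 11 mm ahead of it and the grasp point (between the pads) lies 8 mm behind it; z points along the fingers, y is the direction in which the jaws open and shut (so a half turn about z gives the same grasp; the last joint's range is limited). The gripper opens to 87 mm and grips with 3 to 60 N. Pads are 19 mm wide; open, the fingers measure 117 mm over their backs; the gripper's body (75 mm by 190 mm) begins 51 mm behind the grasp point.
Start: joints at [-0.023, 0.332, -0.065, 1.46, 0.022, 1.35, -0.088], TCP at [0.625, 0, 0.207] pointing down, gripper open.
Joint ranges: [-2.6, 2.6], [-0.5, 2.12], [-1.47, 1.34], [0.16, 2.42], [-1.27, 4.41], [0.06, 2.06], [-2.6, 2.6]. Speed limits (rad/s): [2.22, 2.22, 2.79, 2.79, 3.14, 3.14, 3.14].

## Interface

Orientations are given as a unit quaternion [x, y, z, w].
In Python, from bench import r, eyes gives the robot as it stands.
- The arm moves only by the shell command python3 -m inch 'ROWS' [FORCE]. ROWS is a JSON object of lists of equal length, an entry for each row: "translation": the shift along the world's x, y, z scaled (see below), a list of three; "rot": the turn, a rotation vector about the world's x, y, z scaled (see below), a list of three; "jaw": the finger opening in mm, from 0 to 87. In form: {"translation": [[tx, ty, tz], ...], "rot": [[ax, ay, az], ...], "jaw": [jaw, ...]}. A call has 1 to 20 rows; each row is the pose to reach, as a shift and turn from the pose measured when the call began; what a row does not reach only later rows make up. The controller multiplies each number of a shift by 100 mm and each number of a turn by 60 degrees. A row lasts 1/10 s, in which the tool goes at most 50 mm and 8.59 degrees, less where a joint would pass 70% of its speed; a pose out of reach is approached as far as the arm can. A call with a number of a shift or a turn outside -1 to 1 is refused whole. A call with a gripper value outside its range is refused whole. The fingers move at their own pace and stop on an object; FORCE is the grip in N (left out, the last holds). Time passes only in rows, so rows that repeat a pose let the fingers close. It gives the time, the measured TCP pose, the force and the opening at its end, in the units of the state.
- r.read_state(): the state, without advancing time (a new reading comes with each control period).
- eyes.camera(name): name is "scene" or "side" or "wrist"; returns the picture (384x512x3 uint8, blue, green, red); there is no depth.
- eyes.calibration(name): a dict with "fx", "fy", "cx", "cy" (pixels), "R" (3x3) and "t" (3): a world point X has camera coordinates R X + t; the wrist camera has in their place "hand_eye" (4x4, takes a point from camera to tool coordinates, whose origin is the TCP and whose axes are the flange's). Camera axes: x right, y down, z forward; pixel columns grow to the right and rows downward; lengths in m; the calibration is good to about 2 mm. A picture is of the moment at which its call begins: read the wrist's pose just before it. calibration takes no time and is no camera call.
- r.close_job(): hands the job in, once; it reports no verdict.
The state is a dict: "time": time; "joint_positions": joint angles; "joint_vel": joint speeds; "joint_torque": joint torques, N m; "ee_pos": TCP position; "eef_rot": TCP orientation; "ft_force": force on the tool from outside, world axes, zero at the start; "torque": the same for the moment, N m; "width": finger opening in m.
Only numpy, scipy, OpenCV 4.12 (cv2) and the standard library are available. Lean on these libraries where they do the work, as an engineer would, in place of code of your own. Each camera call takes 0.05 s, during which the arm holds its last target. There are 200 camera calls.

## Task

On the electronics bench three die-cast test boxes stand upright on a low plywood step. Push the one with the red lid off the step's edge so that it tumbles a quarter turn and comes to rest lying flat on its red lid on the black mat, its row of sockets facing up ready for wiring. Do not pick it up, and leave the blue and the yellow box standing where they are.

Things in the scene. Friction and masses are not known exactly. Their poses are not given: they have to be found in the camera images.
- red_box: Aluminium box, 56 mm along x, 60 along y, 75 high, about 0.35 kg, upright on the step. Origin: centre of its underside, z up. Its +x face is the red lid, towards the drop edge; its -x face, towards the robot, has three flush sockets; the top has a red panel. Pushed low it slides, pushed above half height it may topple early. Once its middle passes the edge it falls onto its lid by itself.
- blue_box: Bystander: the same box (56 x 60 x 75 mm, same axes, origin under its centre) with a blue lid and top panel, standing on the step. Gaps between neighbouring boxes are 35 mm or more.
- yellow_box: Bystander: the same box with a yellow lid and top panel, standing on the step.
- step: Fixed plywood step 25 mm high with a black rubber mat 3 mm thick at its foot. Origin on the bench below the middle of the drop edge; x out over the drop, away from the robot, y along the edge, z up. Plywood: x -170 to 0, y -210 to 210 mm; mat: x 0 to 200, same y. A clear tape roll (90 mm wide, 48 high) lies past its +y end, a red tachometer (130 x 62 x 34) past its -y end.

How it is judged:
By the outcome, as a careful person would: the job done as asked, in the order asked, and still so for the second after the job is handed in, with the robot touching nothing.
It also fails if it takes over 27 s, if anything falls off the work surface, if the arm or the gripper's body presses on something with over 40 N, if the wrist force passes 120 N, or if a joint passes its speed limit or range.

## Working session

There is one attempt and no reset: what is moved stays moved. The work goes in short steps, Python scripts to look and compute and a shell command to move; the robot and the scene stay as the last step left them, time stands still between calls to the robot, and variables do not carry over. Pictures are saved under pics/ and viewed, about 8 in all and at most 12, crops included, and the job is handed in when it is done.

```bash
mkdir -p pics
python3 - <<'E'
from bench import r, eyes
import cv2,numpy as np
s=r.read_state();print(s['time'],s['ee_pos'],s['eef_rot'],s['width'],s['ft_force'])
a=eyes.camera("scene");b=eyes.camera("side")
cv2.imwrite("pics/a.png",a);cv2.imwrite("pics/b.png",b)
for n in("scene","side"):print(eyes.calibration(n))
E
```

```text
0.0 [ 6.24575104e-01 -8.38337361e-06  2.06651151e-01] [ 7.07095257e-01  7.07117929e-01 -5.38975745e-04 -4.91705830e-04] 0.08734538433954277 [-0.00964329  0.23121119  0.4294545 ]
{'fx': 398.80022038810483, 'fy': 398.80022038810483, 'cx': 251.33046872847794, 'cy': 198.14260520744367, 'R': array([[ 0.8339    ,  0.55173474,  0.01412652],
       [ 0.38124092, -0.55732797, -0.73759128],
       [-0.39908163,  0.62046298, -0.67509965]]), 't': array([-0.45037939, -0.15985109,  0.89562183])}
{'fx': 399.53258499469507, 'fy': 399.53258499469507, 'cx': 260.55052421083315, 'cy': 185.18448197943616, 'R': array([[-0.89769833, -0.44017091, -0.01967921],
       [-0.24467439,  0.53514538, -0.80855048],
       [ 0.36643164, -0.72101941, -0.58809766]]), 't': array([0.47027936, 0.17212946, 0.51263012])}
```

View pics/a.png

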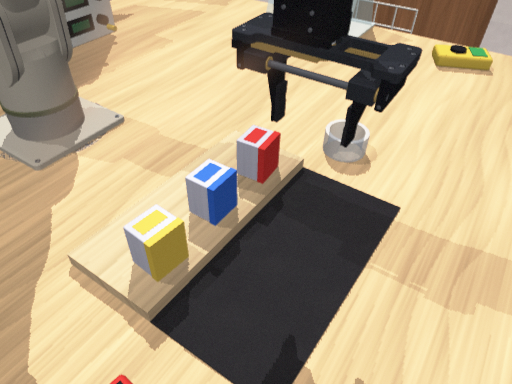

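View pics/b.png

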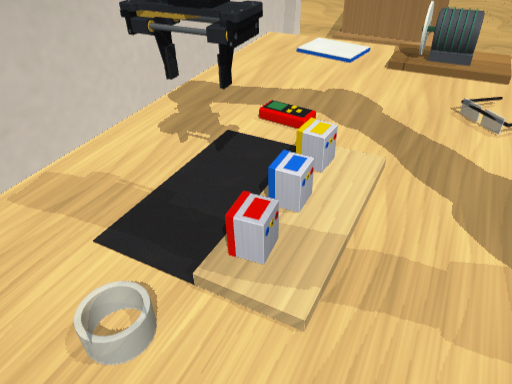

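The scene view shows the red box at about (258,153), blue at (213,190) and yellow at (157,240). The mat's corners beside the step are near (303,168) and (155,320). In the side view red is at (252,228). Next I'll measure the top panels and the mat outline.

```bash
cat > h.py <<'E'
import cv2,numpy as np
from bench import r,eyes
def cast(n,uv,z):
    c=eyes.calibration(n);R,t=c['R'],c['t'];o=-R.T@t
    uv=np.atleast_2d(uv).astype(float)
    d=np.c_[(uv[:,0]-c['cx'])/c['fx'],(uv[:,1]-c['cy'])/c['fy'],np.ones(len(uv))]@R
    return (o+d*((z-o[2])/d[:,2])[:,None])
H={'red':[(0,5),(175,180)],'blue':[(100,115)],'yellow':[(23,32)]}
def mask(im,c):
    h=cv2.cvtColor(im,cv2.COLOR_BGR2HSV)
    return sum(cv2.inRange(h,(a,150,90),(b,255,255)) for a,b in H[c])
E
python3 - <<'E'
from h import *
np.set_printoptions(precision=4,suppress=True)
for n,f in(("scene","a"),("side","b")):
    im=cv2.imread(f"pics/{f}.png")
    for c in H:
        cs,_=cv2.findContours(mask(im,c),cv2.RETR_EXTERNAL,cv2.CHAIN_APPROX_NONE)
        for q in cs:
            if cv2.contourArea(q)<60: continue
            m=cv2.moments(q);u=(m['m10']/m['m00'],m['m01']/m['m00'])
            w=cast(n,q[:,0],.1)[:,:2].astype(np.float32);rc=cv2.minAreaRect(w)
            print(n,c,np.round(u,1),cv2.contourArea(q),'z.1:',cast(n,u,.1)[0,:2],'rect',np.round(rc[0],4),np.round(rc[1],4),round(rc[2],1))
    h=cv2.cvtColor(im,cv2.COLOR_BGR2HSV);k=cv2.inRange(h,(0,0,0),(180,255,50));
    k[:130]=0
    q=max(cv2.findContours(k,cv2.RETR_EXTERNAL,cv2.CHAIN_APPROX_NONE)[0],key=cv2.contourArea)
    p=cv2.approxPolyDP(q,5,True)[:,0];print(n,'mat',p.tolist());print(cast(n,p,.003)[:,:2])
E
```

```text
scene red [121.  379.6] 86.5 z.1: [ 0.6011 -0.3241] rect [ 0.601  -0.3234] [0.0202 0.0077] 33.8
scene red [267.8 156.8] 734.5 z.1: [0.5283 0.0646] rect [0.5248 0.0688] [0.0342 0.1462] 28.2
scene red [255.  135.1] 145.0 z.1: [0.4759 0.1062] rect [0.4756 0.1068] [0.0216 0.0405] 3.7
scene blue [221.8 195.9] 1058.5 z.1: [ 0.5231 -0.0554] rect [ 0.5192 -0.0527] [0.0419 0.1228] 35.2
scene blue [207.1 172. ] 201.0 z.1: [ 0.4707 -0.0234] rect [ 0.4707 -0.0227] [0.0413 0.0213] 89.4
scene yellow [166.9 251.9] 1369.5 z.1: [ 0.5289 -0.1797] rect [ 0.528  -0.1754] [0.0554 0.0841] 54.7
scene yellow [459.1  58.2] 835.0 z.1: [0.6994 0.6642] rect [0.7013 0.6795] [0.1378 0.1279] 22.5
scene mat [[370, 196], [359, 206], [347, 192], [340, 198], [306, 182], [313, 174], [302, 168], [151, 322], [191, 351], [193, 345], [210, 365], [215, 359], [220, 370], [212, 366], [235, 383], [291, 383], [303, 363], [297, 338], [306, 351], [307, 337], [316, 337], [315, 343], [312, 332], [320, 325], [320, 334], [330, 319], [316, 323], [314, 303], [305, 317], [301, 313], [307, 293], [302, 296], [299, 283], [292, 283], [303, 
[... 3689 characters left out ...]
lue [274.4 171.5] 293.5 z.1: [0.4907 0.0138] rect [0.4916 0.0112] [0.0245 0.135 ] 13.3
side blue [331.4  55.1] 114.0 z.1: [ 0.5823 -0.5529] rect [ 0.574  -0.5608] [0.1997 0.1042] 25.0
side yellow [320.5 127.8] 116.5 z.1: [ 0.4731 -0.1522] rect [ 0.4735 -0.1527] [0.0419 0.0224] 84.5
side yellow [301.5 135.2] 171.0 z.1: [ 0.4946 -0.1116] rect [ 0.4957 -0.117 ] [0.0238 0.1324] 9.5
side mat [[295, 146], [228, 130], [94, 240], [193, 283], [192, 271], [225, 233], [227, 209], [243, 189], [259, 193], [270, 162]]
[[ 0.5505 -0.2259]
 [ 0.722  -0.23  ]
 [ 0.7339  0.1843]
 [ 0.5381  0.1901]
 [ 0.5522  0.1719]
 [ 0.5493  0.0803]
 [ 0.5773  0.0253]
 [ 0.5796 -0.0387]
 [ 0.5467 -0.0401]
 [ 0.573  -0.1446]]
```

```bash
python3 -m inch '{"translation":[[-0.12,0.06,0],[-0.25,0.12,0],[-0.4,0.2,0],[-0.55,0.3,0],[-0.7,0.35,0],[-0.85,0.45,-0.1],[-1,0.5,-0.2],[-1,0.5,-0.2]],"rot":[[0,0,0.13],[0,0,0.26],[0,0,0.4],[0,0,0.53],[0,0,0.67],[0,0,0.8],[0,0,0.93],[0,0,1]],"jaw":[30,30,30,30,30,30,30,30]}'
python3 - <<'E'
from bench import r
s=r.read_state();print(s['ee_pos'],s['joint_positions'],s['width'])
E
```

```text
time: 0.9
ee_pos: [0.5223, 0.0508, 0.1853]
eef_rot: [0.255, 0.967, -0.001, -0.001]
ft_force: [0.1, -0.4, 0.6]
width: 0.0331
[0.52232196 0.05083624 0.18527387] [ 0.02120894  0.14085753 -0.22454772  1.74334272  0.03349288  1.26472182
  0.84272483] 0.0331057216152438
```

```bash
python3 -m inch '{"translation":[[-0.2,0.12,0],[-0.4,0.24,0],[-0.6,0.35,0],[-0.8,0.45,-0.1],[-1,0.57,-0.2],[-1,0.57,-0.4],[-1,0.57,-0.4]],"rot":[[0,0,0.12],[0,0,0.24],[0,0,0.36],[0,0,0.47],[0,0,0.47],[0,0,0.47],[0,0,0.47]],"jaw":[30,30,30,30,30,30,30]}'
python3 - <<'E'
from h import *
s=r.read_state();print(s['ee_pos'],s['joint_positions'],s['width'])
w=eyes.camera("wrist");b=eyes.camera("side");cv2.imwrite("pics/w1.png",np.hstack([cv2.resize(w,(400,300)),cv2.resize(b,(400,300))]))
E
```

```text
time: 1.6
ee_pos: [0.4206, 0.1075, 0.1433]
eef_rot: [0.012, 1.0, -0.002, -0.003]
ft_force: [-0.3, -0.9, 0.0]
width: 0.0298
[0.42055995 0.10748864 0.14334062] [-0.02583451 -0.01778555 -0.32539525  2.00038243 -0.0041891   1.16480707
  1.19762601] 0.029761776890141284
```

View pics/w1.png

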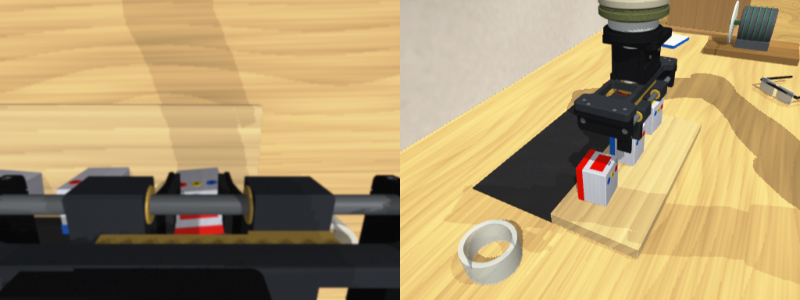

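The wrist view (left half) shows the red box centred between the fingers at about (198,190). In the side view (right half) it still stands at about (597,177). I'll check the fingertip's projection and then descend.

Run:
```python
from h import *
c=eyes.calibration("side")
for X in([.421,.1075,.132],[.448,.106,.1],[.448,.106,.025],[.421,.1075,.19]):
    p=c['R']@np.array(X)+c['t'];print(X,(c['cx']+c['fx']*p[0]/p[2])*400/512+400,(c['cy']+c['fy']*p[1]/p[2])*300/384)
```

```text
[0.421, 0.1075, 0.132] 629.4356388073533 156.8256986827626
[0.448, 0.106, 0.1] 614.7853447888647 166.79970930980468
[0.448, 0.106, 0.025] 614.7261917912176 197.4529585618941
[0.421, 0.1075, 0.19] 630.5379270932278 127.0477898846509
```

```bash
python3 -m inch '{"translation":[[-0.05,0,-0.2],[-0.05,0,-0.4],[-0.05,0,-0.6],[-0.05,0,-0.75],[-0.05,0,-0.85],[-0.05,0,-0.85]],"rot":[[0,0,0],[0,0,0],[0,0,0],[0,0,0],[0,0,0],[0,0,0]],"jaw":[30,30,30,30,30,30]}'
python3 - <<'E'
from h import *
b=eyes.camera("side")[100:330,130:470];cv2.imwrite("pics/s2.png",cv2.resize(b,None,fx=2,fy=2))
E
```

```text
time: 2.3
ee_pos: [0.4172, 0.1073, 0.06]
eef_rot: [0.013, 1.0, -0.002, -0.002]
ft_force: [0.0, -0.1, 1.0]
width: 0.0297
```

View pics/s2.png

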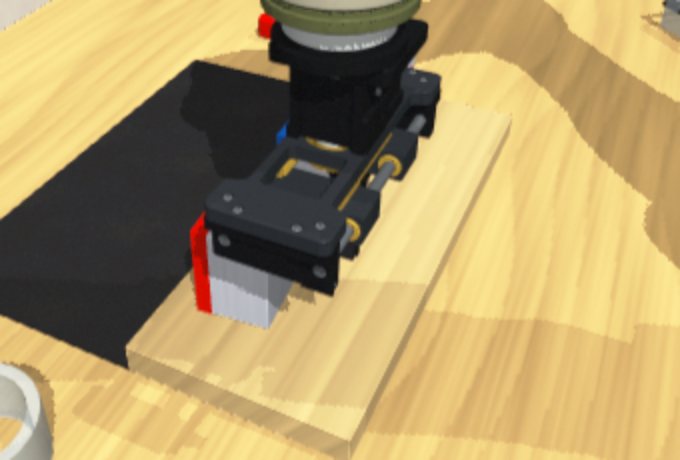

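The gripper body sits over the red box without touching it, and the box's base is at about (240,315). Next I push slowly, square to the edge, stopping short of the tipping point.

```bash
python3 -m inch '{"translation":[[0.06,0,0],[0.12,0,0],[0.18,0,0],[0.24,0,0],[0.30,0,0],[0.36,-0.01,0],[0.42,-0.01,0],[0.48,-0.01,0],[0.54,-0.01,0],[0.60,-0.01,0],[0.66,-0.01,0],[0.70,-0.01,0]],"rot":[[0,0,0],[0,0,0],[0,0,0],[0,0,0],[0,0,0],[0,0,0],[0,0,0],[0,0,0],[0,0,0],[0,0,0],[0,0,0],[0,0,0]],"jaw":[30,30,30,30,30,30,30,30,30,30,30,30]}'
python3 - <<'E'
from h import *
a=eyes.camera("scene")[90:330,60:400];b=eyes.camera("side")[100:340,100:440];cv2.imwrite("pics/s3.png",cv2.resize(np.hstack([a,b]),(800,282)))
E
```

```text
time: 3.55
ee_pos: [0.4879, 0.1063, 0.0607]
eef_rot: [0.013, 1.0, -0.002, -0.002]
ft_force: [-4.0, 0.5, 4.9]
width: 0.0299
```

View pics/s3.png

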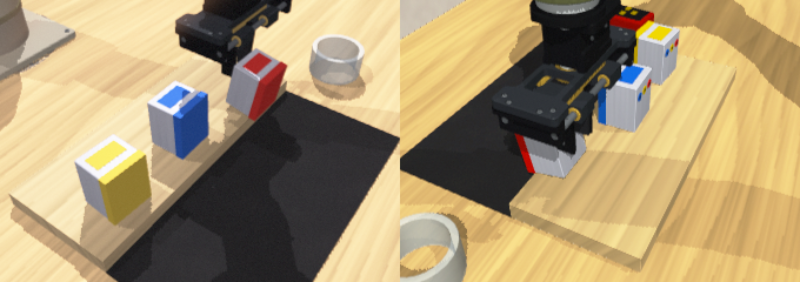

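The red box has reached the edge and is tilting forward over it. Blue and yellow haven't moved. I keep pushing.

```bash
python3 -m inch '{"translation":[[0.05,0,0],[0.10,0,0],[0.15,0,0],[0.20,0,0],[0.22,0,0],[0.22,0,0],[0.22,0,0],[0.22,0,0]],"rot":[[0,0,0],[0,0,0],[0,0,0],[0,0,0],[0,0,0],[0,0,0],[0,0,0],[0,0,0]],"jaw":[30,30,30,30,30,30,30,30]}'
python3 - <<'E'
from h import *
a=eyes.camera("scene")[90:330,60:400];b=eyes.camera("side")[100:340,100:440];cv2.imwrite("pics/s4.png",cv2.resize(np.hstack([a,b]),(800,282)))
E
```

```text
time: 4.45
ee_pos: [0.5102, 0.1063, 0.0607]
eef_rot: [0.013, 1.0, -0.001, -0.001]
ft_force: [-0.0, 0.4, 0.6]
width: 0.0301
```

View pics/s4.png

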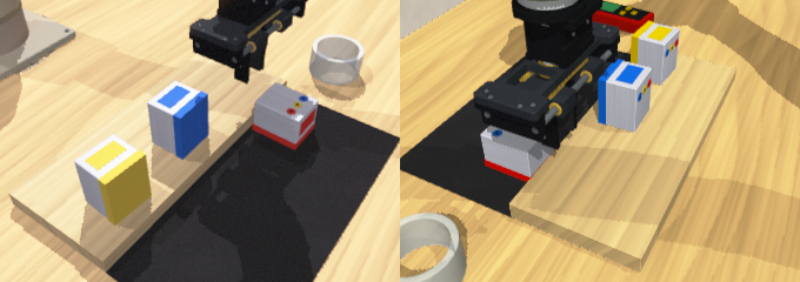

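The red box has tumbled onto its lid with the sockets up, at about (287,110). I back off, lift and check.

```bash
python3 -m inch '{"translation":[[-0.1,0,0],[-0.3,0,0],[-0.3,0,0.2],[-0.4,0,0.5],[-0.5,0,0.9],[-0.5,0,1],[-0.5,0,1],[-0.5,0,1]],"rot":[[0,0,0],[0,0,0],[0,0,0],[0,0,0],[0,0,0],[0,0,0],[0,0,0],[0,0,0]],"jaw":[30,30,30,30,30,30,30,30]}'
python3 - <<'E'
from h import *
np.set_printoptions(precision=4,suppress=True)
A=eyes.camera("scene");B=eyes.camera("side")
for n,im in(("scene",A),("side",B)):
    for c,z in(("blue",.1),("yellow",.1)):
        for q in cv2.findContours(mask(im,c),cv2.RETR_EXTERNAL,cv2.CHAIN_APPROX_NONE)[0]:
            if cv2.contourArea(q)<60: continue
            m=cv2.moments(q);u=(m['m10']/m['m00'],m['m01']/m['m00']);print(n,c,cast(n,u,z)[0,:2])
a=A[110:230,220:390];b=B[150:270,150:320];cv2.imwrite("pics/s5.png",cv2.resize(np.hstack([a,b]),(800,282)))
E
```

```text
time: 5.35
ee_pos: [0.4597, 0.1061, 0.1598]
eef_rot: [0.013, 1.0, -0.002, -0.002]
ft_force: [-0.1, 0.3, -0.0]
width: 0.03
scene blue [ 0.5231 -0.0554]
scene blue [ 0.4707 -0.0234]
scene yellow [ 0.5286 -0.1795]
scene yellow [0.6992 0.6642]
side blue [ 0.4711 -0.0227]
side blue [0.4852 0.0311]
side blue [ 0.5758 -0.5522]
side yellow [ 0.4731 -0.1523]
side yellow [ 0.4948 -0.1116]
```

View pics/s5.png

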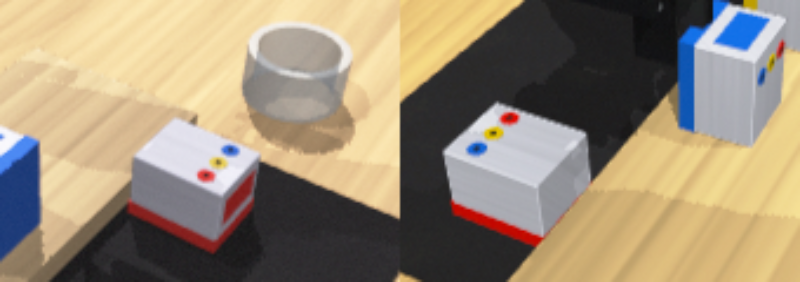

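The box lies on its lid, sockets up. I'll check it's flat by casting its top-face corners at 59 mm from both views, then hand in if they agree.

Run:
```python
from h import *
np.set_printoptions(precision=4,suppress=True)
s=400/170
a=np.array([(177,118),(260,155),(218,195),(133,157)])/[s,282/120]+[220,110]
b=(np.array([(587,133),(497,102),(443,152),(541,187)])-[400,0])/[s,282/120]+[150,150]
A=cast("scene",a,.059)[:,:2];B=cast("side",b,.059)[:,:2]
for P in(A,B):print(P.tolist(),np.linalg.norm(P-np.roll(P,-1,0),axis=1))
```

```text
[[0.5467782821592224, 0.13189546788411155], [0.6187627999299888, 0.12700387539303004], [0.6134666468699548, 0.06994570630259267], [0.54309671248099, 0.07224879819223012]] [0.0722 0.0573 0.0704 0.0598]
[[0.5390373887513564, 0.07609412679313399], [0.6126401127475678, 0.07259118204242565], [0.6141446666527586, 0.13212483871832598], [0.5386102851152053, 0.1339085851260693]] [0.0737 0.0596 0.0756 0.0578]
```

```bash
python3 -c "
from bench import r
print(r.read_state()['ft_force']);r.close_job()"
```

```text
[ 0.36797379 -0.61730474  0.82073674]
the job is handed in; nothing more can be done
```

The red box now lies on its red lid on the mat with its sockets up, and I handed the job in after about 5.5 s on the robot's clock. I pushed it low with the two fingers set 30 mm apart, square to the edge. It tipped over the edge, and I backed the arm off and lifted clear.

**Red box:** The top-face corners, picked by hand in both views and cast onto a plane at 59 mm, give about 72 x 58 mm (scene) and 75 x 59 mm (side), against the true 75 x 60. The two views differ by up to about 8 mm at the end near the step. The height offset looks the same at both ends, so I judged the box flat and not propped on the step.

**Blue and yellow boxes:** Their measured positions matched those from the start to within 0.3 mm. The exception was the blue lid in the side view, which differed by 6 mm in x and 17 mm in y. I put that down to the gripper partly blocking the view, because the blue top panel had not moved in either view.

**Contact:** The wrist force was about 1 N at hand-in, with the gripper clear of everything. The highest force I saw was about 6 N, read at the end of the first push. I did not log forces during the moves.

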